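# Turn over a control panel in its swivel repair frame and trip-test its breaker

## Task

The control panel in the swivel repair frame lies back side up with things left on it: first put them away, screwdriver and voltage tester into the steel tray, terminal strips into the green bin. Then loosen the frame's red lock knob, swing the panel right over by its yellow handle until it lies level with the breaker side up, and lock the knob tight again. Finally test the breaker: press its red button so that the orange lever drops, then put the lever fully back; do not force the panel round while it is locked, and leave the other things on the bench where they are.

Things in the scene. Friction and masses are not known exactly. Their poses are not given: they have to be found in the camera images.
- frame: Swivel repair frame fixed to the bench: two posts with blue bearing blocks (46 x 36 mm, tops 150 mm above the bench), 294 mm apart, on steel feet 170 x 34 x 18 mm. Origin on the bench midway between the posts; y runs along the panel's long (swivel) axis from the post with the red lock knob (y = -147 mm) to the other, x away from the robot, z up. Its yaw varies by up to 0.25 rad.
- frame_axis (a point): Midpoint of the swivel axis, 130 mm above the frame's origin. Axes as the frame's.
- panel (a joint): Swivel angle of the panel (rad): 0 = level, back up, yellow handle on the far side; grows as the handle rises and comes over the top towards the robot; 3.14 = level, breaker side up, handle on the robot's side. Stops at -0.05 and 3.19. Knob loose: it turns against friction (2 to 4 N at the handle) and stays where it is left. Knob tight: held, with some spring (gives 0.1 rad at 5 N on the handle).
- panel_back (a point): Centre of the panel's back, on the swivel axis, z out of the back. Grey plate 140 mm (across the axis) x 220 mm x 3 mm; things to put away lie on this side, inside an 8 mm rim. On the other side, in the frame's axes once turned over: dark breaker 76 x 130 x 60 mm centred at y = +42 mm, beige contactor 58 x 48 x 50 mm at y = -70 mm, terminal row 26 mm high on the far edge.
- handle (a point): Middle of the grip of the yellow U handle on one long edge of the panel: round bar 10 mm thick, 100 mm long, parallel to the swivel axis, 108 mm from it, in the plane of the panel, with a clear gap of 33 mm between bar and panel edge. z axis as that of the panel's back.
- lock_knob (a joint): Angle of the red lock knob (rad), vertical axis, clockwise from above = growing = tighter: 0 = fully loose, below 0.4 the panel is free, from 0.95 its index pin enters a notch of the panel's shaft, over 1.2 = tight, 1.6 = end stop. Starts tight. Takes 0.1 to 0.2 N m. It can only be tightened with the panel at one of its two level positions (within about 8 degrees).
- knob_grip (a point): On the axis of the lock knob at the height to grip, 182 mm above the bench. The knob's grip is a red bar 52 mm long, 12 mm wide and 28 mm high (from 164 to 192 mm above the bench) on a 13 mm high hub; seen from above, the bar's direction in the frame's axes is 0.8 rad minus the joint value (anticlockwise positive) from the frame's x axis.
- test_button (a joint): Travel of the breaker's red trip-test button (m): 0 = out, 0.006 = fully in; needs 4 to 6 N, springs back.
- button_top (a point): Centre of the top of the red test button, 20 mm in diameter, standing 8 mm out of the breaker's face, over the swivel axis. Panel turned over: on top of the breaker, 200 mm above the bench.
- breaker_lever (a joint): Angle of the breaker's orange lever (rad): 0 = on (leaning towards the test button), 0.85 = dropped (leaning away from the button, to the frame's +y). Over-centre: it snaps home to 0 below 0.25 and to 0.85 above it. Pushing it back takes about 2 N at the tip. Starts at 0.
- lever_tip (a point): Middle of the free end of the orange lever, a bar 24 mm wide (across its swing) and 10 mm thick that pivots 10 mm below the breaker's face, 46 mm from the tip and 52 mm from the button along the frame's +y; the tip stands about 32 mm out of the face. The face is 61.5 mm from the swivel axis.
- driver: Stubby screwdriver 96 mm long, lying: square-section red and black handle 56 x 24 x 24 mm, steel shank 40 mm. Origin under the middle of its length, x axis along it from handle to tip; the handle's centre is at x = -20 mm, 12 mm above the origin. Goes into the steel tray. May be absent.
- tester: Voltage tester 96 mm long, lying: blue body 70 x 22 x 22 mm with a black probe 26 mm long. Origin under the middle of its length, x axis along it from body to probe; the body's centre is at x = -13 mm, 11 mm above the origin. Goes into the steel tray. May be absent.
- strip_a: Beige terminal strip, a block 76 x 22 x 24 mm. Origin at the centre of its underside, x along its length. Goes into the green bin. May be absent.
- strip_b: A second, equal terminal strip. Goes into the green bin. May be absent.
- tool_tray_in (a point): Centre of the inner floor (3 mm above the bench) of the open steel tray, fixed, 190 x 130 mm outside (x, y of its own axes), 35 mm high, 3 mm walls.
- parts_bin_in (a point): Centre of the inner floor (4 mm above the bench) of the open green bin, fixed, 190 x 130 mm outside (x, y of its own axes), 50 mm high, 4 mm walls. Tray and bin stand left and right of the frame, either way round.
- cartridge: White and green sealant cartridge lying behind the frame, 48 mm thick, 285 mm long with its nozzle. Leave it alone.
- solvent_can: Black can with a red cap, 90 mm in diameter, 150 mm high. Leave it alone.
- tape_roll: Roll of masking tape lying flat, 104 mm in diameter, 45 mm high. Leave it alone.
- paint_jar: Small jar with a white cap, 80 mm in diameter, 85 mm high. Leave it alone.
- spanner: Steel spanner 170 mm long, lying. Leave it alone.
- spectacles: Pair of spectacles, 132 mm wide, 36 mm high, near the robot. Leave them alone.
Things that resemble listed ones, but are neither listed nor needed, are in the scene too. What is meant by the driver is not turquoise, and is the larger of those in its own colour.

How it is judged:
By the outcome, as a careful person would: the job done as asked, in the order asked, and still so for the second after the job is handed in, with the robot touching nothing.
Of driver, tester, strip_a, strip_b only 2 to 4 are there at a start; the rules pass over those that are not, and their reading is None.
At some moment in a run one of driver, tester, strip_a, strip_b may be knocked a few centimetres aside while the robot is not near it.
Once in a run the grip may slacken for a moment while it holds something.
It also fails if it takes over 208 s, if anything falls off the work surface, if the arm or the gripper's body presses on something with over 40 N, if the wrist force passes 120 N, or if a joint passes its speed limit or range.

## Robot

A 7-joint arm with a two-finger parallel gripper is mounted at the origin on the work surface. World frame = base frame: x ahead of the robot, y to its left, z up, the work surface at z = 0. Lengths are in m, angles in rad, forces in N, time in s.
With the tool pointing down it reaches from about 0.425 to 0.875 m from the base axis. Payload 4.7 kg.
Tool frame: the origin (TCP) lies at the very end of the fingers, on their centre line; the grasp point (between the pads) lies 19 mm behind it (manip.grip_depth is the distance from the TCP to the grasp point, in m); z points along the fingers, y is the line along which they close (so a half turn about z gives the same grasp; the last joint's range is limited). The gripper opens to 87 mm and grips with 3 to 60 N. Pads are 19 mm wide; open, the fingers measure 117 mm over their backs; the gripper's body (75 mm by 190 mm) begins 51 mm behind the grasp point.
Start: joints at [1.354, 0.321, -0.07, 1.45, 0.023, 1.371, -0.057], TCP at [0.149, -0.633, 0.223] pointing down, gripper open.
Joint ranges: [-2.86, 2.86], [-0.3, 2.09], [-1.38, 1.24], [0.06, 2.45], [-1.56, 4.7], [0.09, 2.05], [-2.69, 2.69]. Speed limits (rad/s): [2.57, 2.57, 3.14, 3.14, 3.14, 3.14, 3.14].

## Interface

Orientations are given as a unit quaternion [w, x, y, z].
In Python, from plant import manip gives the robot as it stands. The module is installed in compiled form; this text tells all that it offers.
- The arm moves only by the tool drive_tool, never from a script. Its argument "series" is text: rows parted by semicolons, each of 7 numbers parted by spaces: the opening, from 0 (shut) to 1 (fully open), then the shift along the tool's x, y, z in cm, then the turn, a rotation vector about the tool's x, y, z in rad. A call has exactly 5 rows; each row shifts and turns the commanded pose from where the row before left it, along the tool's axes as they then stand; what a row does not reach is not made up. A row lasts 1/10 s, in which the tool goes at most 50 mm and 8.59 degrees, less where a joint would pass 70% of its speed; a pose out of reach is approached as far as the arm can. A call is refused whole if a number of a shift passes 5 or a number of a turn 0.15, either way. A call with a gripper value outside its range is refused whole. The fingers move at their own pace and stop on an object; the grip force is fixed at half the most. Time passes only in rows, so rows that do not move let the fingers close, or fill a call up. It gives the time, the measured TCP pose, the force, the opening and the grip force at its end, in the units of the state.
- manip.sense(): the state, without advancing time (a new reading comes with each control period).
- manip.capture(name): name is "side" or "top" or "wrist"; returns a dict with "pixels" (400x640x3 uint8, red, green, blue), "K" (3x3 intrinsics, pixels), "extrinsics" (4x4, takes a point from world to camera coordinates). Camera axes: x right, y down, z forward; pixel columns grow to the right and rows downward; lengths in m; the calibration is good to about 2 mm. A picture is of the moment at which its call begins. There is no depth.
- manip.hand_in(): hands the job in; it is judged then, once.
The state is a dict: "clock": time; "joint_positions": joint angles; "qd": joint speeds; "joint_torque": joint torques, N m; "tool_pos": TCP position; "tcp_rot": TCP orientation; "ft_force": force on the tool from outside, world axes, zero at the start; "wrist_torque": the same for the moment, N m; "gripper_width": finger opening in m; "grip_force": force on a finger pad.
Only numpy, scipy, OpenCV 4.12 (cv2) and the standard library are available. Lean on these libraries where they do the work, as an engineer would, in place of code of your own. Each camera call takes 0.05 s, during which the arm holds its last target. There are 200 camera calls.

## Working session

There is one attempt and no reset: what is moved stays moved. The work goes in short steps, Python scripts to look and compute and a tool call to move; the robot and the scene stay as the last step left them, time stands still between calls to the robot, and variables do not carry over. Pictures are saved under pics/ and viewed, at most 14 in all, crops included, and the job is handed in when it is done.

Besides the shell and the picture viewer there is one more tool, called after ">>>" as a command line: name --argument value ..., lists and objects as JSON in quotes. drive_tool: Moves the arm, as the interface text tells. Its arguments: {"type":"object","properties":{"series":{"type":"string"}},"required":["series"]}

```bash
mkdir -p pics
cat > h.py <<'E'
import numpy as np, cv2
from plant import manip
from scipy.spatial.transform import Rotation as R
def cap(n,f=None):
    d=manip.capture(n)
    if f: cv2.imwrite('pics/'+f,cv2.cvtColor(d['pixels'],cv2.COLOR_RGB2BGR))
    np.savez('last_'+n+'.npz',**d)
    return d
def ray(d,uv,z):
    E=d['extrinsics'];Rm=E[:3,:3];c=-Rm.T@E[:3,3]
    v=Rm.T@np.linalg.inv(d['K'])@np.array([uv[0],uv[1],1.])
    return c+v*(z-c[2])/v[2]
def proj(d,p):
    E=d['extrinsics'];q=d['K']@(E[:3,:3]@np.array(p)+E[:3,3]);return q[:2]/q[2]
def Rt():
    q=manip.sense()['tcp_rot'];return R.from_quat([q[1],q[2],q[3],q[0]])
E
python3 - <<'E'
from h import *
for n in ['top','side']:
    d=cap(n,n+'1.png');E=d['extrinsics'];print(n,d['K'].tolist(),(-E[:3,:3].T@E[:3,3]).round(3))
s=manip.sense();print(s); print(Rt().as_matrix().round(2))
E
```

```text
top [[467.5653959444838, 0.0, 328.51051482939704], [0.0, 467.5653959444838, 203.85459619718935], [0.0, 0.0, 1.0]] [0.511 0.056 1.248]
side [[370.6722348498891, 0.0, 317.64957884930055], [0.0, 370.6722348498891, 200.56486506058567], [0.0, 0.0, 1.0]] [0.196 0.53  0.704]
{'clock': 0.1, 'joint_positions': array([ 1.35408998,  0.32176694, -0.0700405 ,  1.45156075,  0.0226037 ,
        1.37079754, -0.05689797]), 'qd': array([-0.00173348, -0.00326402, -0.00092619, -0.00130657,  0.00089847,
        0.00221318, -0.00065966]), 'joint_torque': array([-8.88548529e-04, -4.92572844e+01, -4.06174343e-01, -3.13396990e+01,
       -6.41976041e-02,  3.95267573e-02,  6.97266364e-05]), 'tool_pos': array([ 0.14850597, -0.63229554,  0.22155492]), 'tcp_rot': array([-8.59420072e-04,  9.93348705e-01,  1.15141598e-01, -1.55467312e-04]), 'ft_force': array([0.28749805, 0.5845726 , 0.52932835]), 'wrist_torque': array([ 0.00880618, -0.0111203 ,  0.03421901]), 'grip_force': 0.0, 'gripper_width': 0.08703424816458316}
[[ 0.97  0.23 -0.  ]
 [ 0.23 -0.97  0.  ]
 [-0.   -0.   -1.  ]]
```

View pics/top1.png

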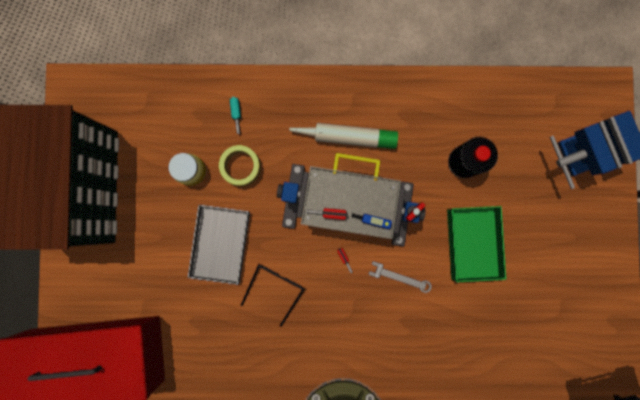

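View pics/side1.png

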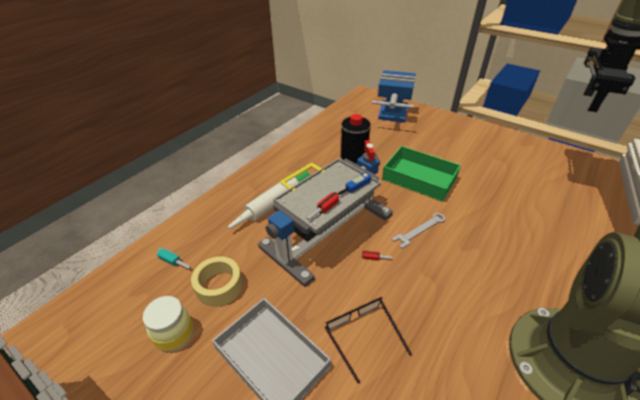

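Top view: the panel is at about (353,203), with the driver at (330,214) and tester at (375,221) on it. The knob is at (414,212), the handle at (357,165), the tray at (219,245) and the bin at (477,245). I see no strips.

```bash
cat > m.py <<'E'
from h import *
d=dict(np.load('last_top.npz')); im=d['pixels']; hsv=cv2.cvtColor(im,cv2.COLOR_RGB2HSV)
def blob(box,lo,hi,lo2=None,hi2=None):
    m=cv2.inRange(hsv,lo,hi)
    if lo2: m|=cv2.inRange(hsv,lo2,hi2)
    x0,y0,x1,y1=box; k=np.zeros_like(m);k[y0:y1,x0:x1]=m[y0:y1,x0:x1]
    p=np.argwhere(k)[:,::-1].astype(np.float32)
    return p
def show(n,p,z):
    if len(p)<3: print(n,len(p));return
    (c,s,a)=cv2.minAreaRect(p); b=cv2.boxPoints((c,s,a)); w=np.array([ray(d,q,z)[:2] for q in b])
    e=[w[1]-w[0],w[2]-w[1]]; e=sorted(e,key=np.linalg.norm)
    print(n,len(p),'c',np.round(c,1),'mean',ray(d,p.mean(0),z).round(4),'rect',w.mean(0).round(4),'size',[np.linalg.norm(x).round(4) for x in e],'long ang',np.arctan2(e[1][1],e[1][0]).round(3))
red=((0,130,70),(8,255,255),(172,130,70),(180,255,255))
show('driver',blob((300,200,350,230),*red),.154)
show('tester',blob((345,205,395,235),(100,100,60),(125,255,255)),.152)
show('knob',blob((400,195,435,230),*red),.192)
show('blkL',blob((270,175,305,210),(100,100,40),(125,255,255)),.15)
show('blkK',blob((398,190,430,230),(100,100,40),(125,255,255)),.15)
show('handle',blob((325,145,390,180),(20,100,80),(35,255,255)),.135)
show('bin',blob((430,190,520,300),(45,80,30),(85,255,255)),.05)
show('panel',blob((298,160,405,245),(0,0,90),(180,70,255)),.138)
show('tray',blob((180,195,255,295),(0,0,40),(180,60,255)),.035)
E
python3 m.py
python3 - <<'E'
import cv2
i=cv2.imread('pics/top1.png')
cv2.imwrite('pics/crop1.png',cv2.resize(i[140:300,180:440],None,fx=3,fy=3,interpolation=cv2.INTER_CUBIC))
E
```

```text
driver 197 c [334.  213.7] mean [0.5441 0.0266 0.154 ] rect [0.5442 0.0269] size [np.float64(0.0244), np.float64(0.053)] long ang -1.661
tester 136 c [376.4 221. ] mean [ 0.5275 -0.0699  0.152 ] rect [ 0.5272 -0.0726] size [np.float64(0.0206), np.float64(0.0701)] long ang -1.827
knob 114 c [415.8 211.1] mean [ 0.5502 -0.1574  0.192 ] rect [ 0.5491 -0.1575] size [np.float64(0.0309), np.float64(0.0497)] long ang -0.33
blkL 296 c [289.4 192.1] mean [0.5949 0.1312 0.15  ] rect [0.5949 0.1318] size [np.float64(0.0375), np.float64(0.0477)] long ang -0.159
blkK 106 c [411.6 211.5] mean [ 0.5506 -0.1516  0.15  ] rect [ 0.5496 -0.1561] size [np.float64(0.0386), np.float64(0.0438)] long ang -0.119
handle 345 c [356.1 165.8] mean [ 0.6684 -0.0281  0.135 ] rect [ 0.6596 -0.0266] size [np.float64(0.0505), np.float64(0.1104)] long ang -1.714
bin 3924 c [476.5 244. ] mean [ 0.4698 -0.3417  0.05  ] rect [ 0.4702 -0.3418] size [np.float64(0.1394), np.float64(0.189)] long ang -3.099
panel 4734 c [350.2 202.6] mean [ 0.5752 -0.0126  0.138 ] rect [ 0.5712 -0.0121] size [np.float64(0.144), np.float64(0.2788)] long ang -1.767
tray 3656 c [218.4 244.3] mean [0.4685 0.3215 0.035 ] rect [0.4688 0.3219] size [np.float64(0.1326), np.float64(0.1874)] long ang -0.138
```

View pics/crop1.png

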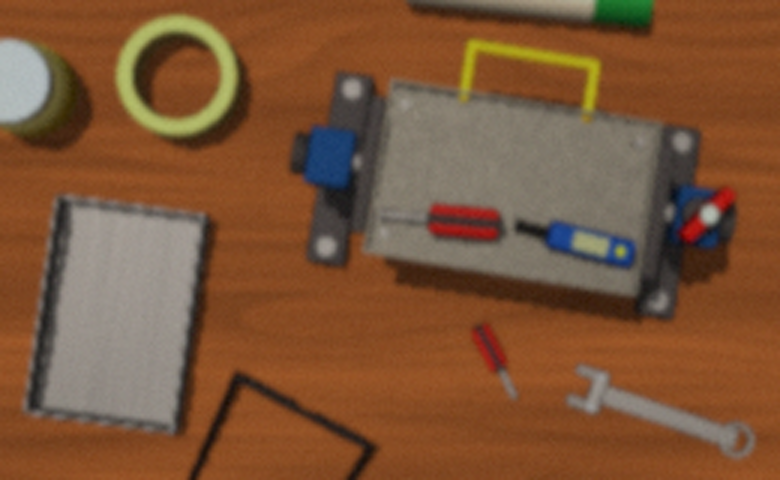

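Only the driver and tester are there. Frame yaw is about -0.155 with its centre near (0.573,-0.013). I'll turn the tool and raise it, then move over the driver.

>>> drive_tool --series "0.42 0 0 -1 0 0 -0.14; 0.42 0 0 -1 0 0 -0.14; 0.42 0 0 -1 0 0 -0.14; 0.42 0 0 -1 0 0 -0.14; 0.42 0 0 -1 0 0 -0.14"

```text
clock: 0.6
tool_pos: [0.1485, -0.6325, 0.2723]
tcp_rot: [-0.001, 0.892, 0.451, 0.0]
ft_force: [0.4, 0.5, 0.2]
gripper_width: 0.0548
grip_force: 0.0
```

>>> drive_tool --series "0.42 0 0 0 0 0 -0.14; 0.42 0 0 0 0 0 -0.14; 0.42 0 0 0 0 0 -0.14; 0.42 0 0 0 0 0 -0.13; 0.42 0 0 0 0 0 0"

```text
clock: 1.1
tool_pos: [0.1485, -0.6325, 0.2719]
tcp_rot: [-0.0, 0.738, 0.675, 0.0]
ft_force: [0.5, -0.6, -0.2]
gripper_width: 0.0364
grip_force: 0.0
```

```bash
cat >> h.py <<'E'
def plan(p,a=None):
    """turn about tool z to get tool-y world angle a, then shift (cm) in the turned axes"""
    s=manip.sense();r=Rt();m=r.as_matrix();cur=np.arctan2(m[1,1],m[0,1])
    if a is None: a=cur
    t=np.array([[-np.sin(a),np.cos(a),0],[np.cos(a),np.sin(a),0],[0,0,-1]]).T
    print('pos',s['tool_pos'].round(4),'ang',cur.round(3),'t',round(s['clock'],1),'f',s['ft_force'].round(1),'w',round(s['gripper_width'],4),'gf',round(s['grip_force'],1),'j7',s['joint_positions'][6].round(2))
    print('  turn',(r.inv()*R.from_matrix(t)).as_rotvec().round(3),'then shift cm',(t.T@(np.array(p)-s['tool_pos'])*100).round(2))
def W(fx,fy,z=0,c=(.5726,-.013),yaw=-.154):
    return np.array([c[0]+np.cos(yaw)*fx-np.sin(yaw)*fy,c[1]+np.sin(yaw)*fx+np.cos(yaw)*fy,z])
E
python3 -c "
from h import *
plan([.45,-.33,.28],-.09)"
```

```text
pos [ 0.1485 -0.6325  0.2719] ang -0.09 t 1.1 f [ 0.5 -0.6 -0.2] w 0.0364 gf 0.0 j7 1.16
  turn [-0.    -0.001  0.   ] then shift cm [32.84 27.31 -0.81]
```

>>> drive_tool --series "0.42 3.6 3 0 0 0 0; 0.42 3.6 3 0 0 0 0; 0.42 3.6 3 0 0 0 0; 0.42 3.6 3 0 0 0 0; 0.42 3.6 3 0 0 0 0"

```text
clock: 1.6
tool_pos: [0.3153, -0.4654, 0.2724]
tcp_rot: [-0.0, 0.739, 0.673, -0.0]
ft_force: [0.3, -0.8, 0.9]
gripper_width: 0.0365
grip_force: 0.0
```

>>> drive_tool --series "0.42 3.6 3 0 0 0 0; 0.42 3.6 3 0 0 0 0; 0.42 3.6 3 0 0 0 0; 0.42 3.6 3 0 0 0 0; 0.42 0 0 0 0 0 0"

```text
clock: 2.1
tool_pos: [0.4523, -0.3267, 0.2728]
tcp_rot: [-0.0, 0.735, 0.678, 0.002]
ft_force: [0.1, 0.7, 0.8]
gripper_width: 0.0366
grip_force: 0.0
```

>>> drive_tool --series "0.42 4.5 0.8 0 0 0 0; 0.42 4.5 0.8 0 0 0 0; 0.42 4.5 0.8 0 0 0 0; 0.42 4.5 0.8 0 0 0 0; 0.42 0 0 0 0 0 0"

```text
clock: 2.6
tool_pos: [0.4965, -0.15, 0.2731]
tcp_rot: [-0.0, 0.735, 0.678, 0.001]
ft_force: [-0.4, 0.7, 0.0]
gripper_width: 0.0367
grip_force: 0.0
```

```bash
python3 -c "
from h import *
plan([.547,.0269,.22],-.09)"
```

```text
pos [ 0.4965 -0.15    0.2731] ang -0.082 t 2.6 f [-0.4  0.7  0. ] w 0.0367 gf 0.0 j7 0.14
  turn [ 0.001 -0.002  0.009] then shift cm [18.07  3.44  5.31]
```

>>> drive_tool --series "0.42 4.5 0.8 1 0 0 0; 0.42 4.5 0.8 1 0 0 0; 0.42 4.5 0.8 1 0 0 0; 0.42 4.5 0.8 1 0 0 0; 0.42 0 0.2 1 0 0 0"

```text
clock: 3.1
tool_pos: [0.545, 0.026, 0.2225]
tcp_rot: [-0.001, 0.736, 0.677, 0.002]
ft_force: [-0.8, 0.1, 1.2]
gripper_width: 0.0366
grip_force: 0.0
```

```bash
python3 -c "
from h import *
plan([.547,.0269,.138],-.09)
d=cap('wrist','w1.png');E=d['extrinsics'];print((-E[:3,:3].T@E[:3,3]).round(3));print(d['K'][0])"
```

```text
pos [0.545  0.026  0.2225] ang -0.082 t 3.1 f [-0.8  0.1  1.2] w 0.0366 gf 0.0 j7 -0.27
  turn [ 0.001 -0.004  0.008] then shift cm [0.11 0.19 8.45]
[0.551 0.102 0.385]
[342.8573143    0.         314.12369076]
```

View pics/w1.png

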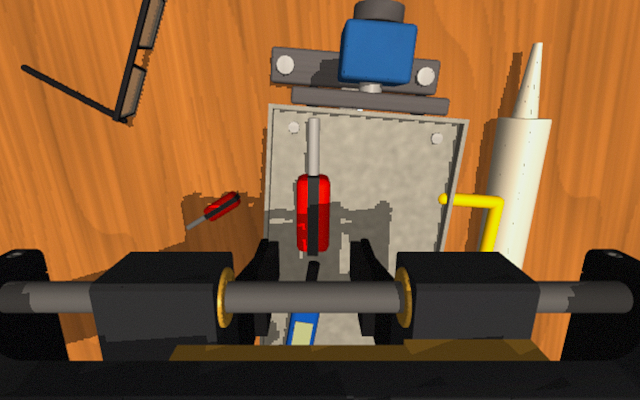

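The wrist view shows the driver handle at (313,212), its shank end at (314,120), the tester probe at (313,268) and the far bearing block at (378,53).

```bash
python3 -c "
from h import *
d=dict(np.load('last_wrist.npz'))
for uv,z in [((313,176),.155),((313,250),.155),((298,212),.155),((329,212),.155),((314,120),.144),((378,53),.15),((313,268),.143)]: print(uv,ray(d,uv,z).round(4))
s=manip.sense()['tool_pos'];print(proj(d,[.545,.026,.138]))"
```

```text
(313, 176) [0.5466 0.055  0.155 ]
(313, 250) [0.5421 0.0006 0.155 ]
(298, 212) [0.534  0.0302 0.155 ]
(329, 212) [0.5557 0.0284 0.155 ]
(314, 120) [0.5503 0.0915 0.144 ]
(378, 53) [0.594  0.1295 0.15  ]
(313, 268) [ 0.5404 -0.0198  0.143 ]
[314.11771878 209.38439341]
```

>>> drive_tool --series "0.42 0.2 0.25 2 0 0 0; 0.42 0 0 2 0 0 0; 0.42 0 0 2 0 0 0; 0.42 0 0 1.5 0 0 0; 0.42 0 0 1 0 0 0"

```text
clock: 3.65
tool_pos: [0.5469, 0.0182, 0.1362]
tcp_rot: [-0.0, 0.739, 0.673, -0.001]
ft_force: [0.3, 0.0, -0.3]
gripper_width: 0.0367
grip_force: 0.0
```

>>> drive_tool --series "0 0 0 0 0 0 0; 0 0 0 0 0 0 0; 0 0 0 0 0 0 0; 0 0 0 0 0 0 0; 0 0 0 0 0 0 0"

```text
clock: 4.15
tool_pos: [0.548, 0.02, 0.1383]
tcp_rot: [0.001, 0.738, 0.675, 0.0]
ft_force: [0.3, -0.8, 0.9]
gripper_width: 0.0238
grip_force: 30.0
```

>>> drive_tool --series "0 0 0 -1 0 0 0; 0 0 0 -2 0 0 0; 0 0 0 -3 0 0 0; 0 0 0 -4 0 0 0; 0 0 0 0 0 0 0"

```text
clock: 4.65
tool_pos: [0.5507, 0.0209, 0.2438]
tcp_rot: [0.004, 0.738, 0.675, 0.003]
ft_force: [-0.2, 0.8, -0.5]
gripper_width: 0.0236
grip_force: 30.0
```

```bash
python3 -c "
from h import *
a=-.138
p=np.array([.4688,.3219])+.03*np.array([-np.sin(a),np.cos(a)])
plan([*p,.22],a+np.pi/2)"
```

```text
pos [0.5507 0.0209 0.2438] ang -0.09 t 4.7 f [-0.2  0.8 -0.5] w 0.0236 gf 30.0 j7 -0.27
  turn [ 0.008  0.007 -1.522] then shift cm [12.25 31.69  2.38]
```

Grip is good. Turning, then carrying it to the tray.

>>> drive_tool --series "0 0 0 0 0 0 -0.145; 0 0 0 0 0 0 -0.145; 0 0 0 0 0 0 -0.145; 0 0 0 0 0 0 -0.145; 0 0 0 0 0 0 -0.145"

```text
clock: 5.15
tool_pos: [0.5472, 0.0201, 0.2375]
tcp_rot: [-0.0, 0.448, 0.894, -0.0]
ft_force: [0.9, -0.2, -1.7]
gripper_width: 0.0237
grip_force: 30.0
```

>>> drive_tool --series "0 0 0 0 0 0 -0.145; 0 0 0 0 0 0 -0.145; 0 0 0 0 0 0 -0.145; 0 0 0 0 0 0 -0.145; 0 0 0 0 0 0 -0.145"

```text
clock: 5.65
tool_pos: [0.5472, 0.0201, 0.2375]
tcp_rot: [-0.0, 0.102, 0.995, -0.0]
ft_force: [0.1, 0.1, -0.5]
gripper_width: 0.0236
grip_force: 30.0
```

>>> drive_tool --series "0 1.5 4 0 0 0 -0.07; 0 1.5 4 0 0 0 0; 0 1.5 4 0 0 0 0; 0 1.5 4 0 0 0 0; 0 1.5 4 0 0 0 0"

```text
clock: 6.15
tool_pos: [0.5036, 0.2304, 0.2376]
tcp_rot: [0.0, 0.071, 0.998, -0.0]
ft_force: [1.0, -0.4, -0.9]
gripper_width: 0.0239
grip_force: 30.0
```

>>> drive_tool --series "0 1.6 4 0 0 0 0; 0 1.6 4 0 0 0 0; 0 1.5 4 0 0 0 0; 0 0 0 0 0 0 0; 0 0 0 0 0 0 0"

```text
clock: 6.65
tool_pos: [0.4733, 0.3559, 0.2373]
tcp_rot: [-0.0, 0.068, 0.998, -0.0]
ft_force: [0.6, -0.5, -1.2]
gripper_width: 0.024
grip_force: 30.0
```

```bash
python3 -c "
from h import *
a=-.138
p=np.array([.4688,.3219])+.03*np.array([-np.sin(a),np.cos(a)])
plan([*p,.012],a+np.pi/2)"
```

```text
pos [0.4733 0.3559 0.2373] ang 1.434 t 6.7 f [ 0.6 -0.5 -1.2] w 0.024 gf 30.0 j7 0.5
  turn [-0.    -0.001  0.001] then shift cm [-2.000e-02 -4.300e-01  2.253e+01]
```

>>> drive_tool --series "0 0 -0.4 4.5 0 0 0; 0 0 0 4.5 0 0 0; 0 0 0 4.5 0 0 0; 0 0 0 4 0 0 0; 0 0 0 2 0 0 0"

```text
clock: 7.15
tool_pos: [0.4736, 0.3461, 0.0385]
tcp_rot: [-0.002, 0.072, 0.997, -0.002]
ft_force: [0.3, -1.0, 0.7]
gripper_width: 0.0238
grip_force: 30.0
```

>>> drive_tool --series "0 0 0 1.8 0 0 0; 0 0 0 1 0 0 0; 0 0 0 0 0 0 0; 0.5 0 0 0 0 0 0; 0.5 0 0 0 0 0 0"

```text
clock: 7.65
tool_pos: [0.4749, 0.3513, 0.016]
tcp_rot: [0.001, 0.07, 0.998, 0.001]
ft_force: [0.9, 0.6, -0.7]
gripper_width: 0.033
grip_force: 0.0
```

>>> drive_tool --series "0.5 0 0 0 0 0 0; 0.5 0 0 -2 0 0 0; 0.42 0 0 -4 0 0 0; 0.42 0 0 -5 0 0 0; 0.42 0 0 -5 0 0 0"

```text
clock: 8.15
tool_pos: [0.4735, 0.3506, 0.1766]
tcp_rot: [0.0, 0.07, 0.998, -0.0]
ft_force: [1.5, 0.7, 0.4]
gripper_width: 0.0375
grip_force: 0.0
```

>>> drive_tool --series "0.42 0 -4 -4 0 0 0; 0.42 0 -4 -2 0 0 0; 0.42 0 -4 0 0 0 0; 0.42 0 -4 0 0 0 0; 0.42 0 0 0 0 0 0"

```text
clock: 8.65
tool_pos: [0.4532, 0.1896, 0.2302]
tcp_rot: [0.001, 0.076, 0.997, -0.004]
ft_force: [0.8, -0.9, 0.4]
gripper_width: 0.0362
grip_force: 0.0
```

Run:
```python
from h import *
cap('top','top2.png')
import m
plan([.5272,-.0726,.2],1.315-np.pi/2)
```

```text
driver 0
tester 133 c [376.3 221. ] mean [ 0.5277 -0.0697  0.152 ] rect [ 0.5272 -0.0724] size [np.float64(0.0206), np.float64(0.0696)] long ang -1.827
knob 114 c [415.3 210.8] mean [ 0.5491 -0.1568  0.192 ] rect [ 0.5498 -0.1564] size [np.float64(0.0175), np.float64(0.0533)] long ang -0.83
blkL 295 c [289.4 192.2] mean [0.5948 0.1312 0.15  ] rect [0.5947 0.1318] size [np.float64(0.0375), np.float64(0.0473)] long ang -0.159
blkK 109 c [411.5 211.5] mean [ 0.5508 -0.151   0.15  ] rect [ 0.5496 -0.156 ] size [np.float64(0.0386), np.float64(0.0439)] long ang -0.108
handle 352 c [356.2 165.8] mean [ 0.6683 -0.0284  0.135 ] rect [ 0.6596 -0.0268] size [np.float64(0.0505), np.float64(0.1107)] long ang -1.714
bin 3922 c [476.4 244. ] mean [ 0.4698 -0.3417  0.05  ] rect [ 0.4702 -0.3415] size [np.float64(0.1394), np.float64(0.1891)] long ang -3.097
panel 5103 c [350.  202.9] mean [ 0.5731 -0.0107  0.138 ] rect [ 0.5706 -0.0117] size [np.float64(0.1451), np.float64(0.2784)] long ang -1.761
tray 1548 c [220.3 230.9] mean [0.5196 0.3248 0.035 ] rect [0.5032 0.3174] size [np.float64(0.1163), np.float64(0.1327)] long ang -1.706
pos [0.453  0.193  0.2304] ang 1.423 t 8.7 f [ 0.1 -0.3  0.4] w 0.0364 gf 0.0 j7 0.95
  turn [-0.     0.006  1.678] then shift cm [-23.82  13.89   3.04]
```

>>> drive_tool --series "0.42 0 0 0 0 0 0.14; 0.42 0 0 0 0 0 0.14; 0.42 0 0 0 0 0 0.14; 0.42 0 0 0 0 0 0.14; 0.42 0 0 0 0 0 0.14"

```text
clock: 9.2
tool_pos: [0.4518, 0.199, 0.2302]
tcp_rot: [-0.0, 0.409, 0.912, 0.001]
ft_force: [0.4, 0.0, 1.1]
gripper_width: 0.0368
grip_force: 0.0
```

>>> drive_tool --series "0.42 0 0 0 0 0 0.14; 0.42 0 0 0 0 0 0.14; 0.42 0 0 0 0 0 0.14; 0.42 0 0 0 0 0 0.14; 0.42 0 0 0 0 0 0.14"

```text
clock: 9.7
tool_pos: [0.4518, 0.199, 0.2302]
tcp_rot: [-0.0, 0.697, 0.717, 0.0]
ft_force: [-0.4, 0.5, 0.2]
gripper_width: 0.0365
grip_force: 0.0
```

>>> drive_tool --series "0.42 0 0 0 0 0 0.14; 0.42 0 0 0 0 0 0.14; 0.42 -4 2.3 0 0 0 0; 0.42 -4 2.3 0 0 0 0; 0.42 -4 2.3 0 0 0 0"

```text
clock: 10.2
tool_pos: [0.4899, 0.0643, 0.2304]
tcp_rot: [0.0, 0.788, 0.615, 0.001]
ft_force: [0.6, 0.1, -0.5]
gripper_width: 0.0366
grip_force: 0.0
```

>>> drive_tool --series "0.42 -4 2.3 0.5 0 0 0; 0.42 -4 2.3 0.5 0 0 0; 0.42 -3.8 2.3 0 0 0 0; 0.42 0 0 0 0 0 0; 0.42 0 0 0 0 0 0"

```text
clock: 10.7
tool_pos: [0.5276, -0.067, 0.2197]
tcp_rot: [-0.001, 0.79, 0.614, 0.001]
ft_force: [0.4, 1.2, 0.2]
gripper_width: 0.0365
grip_force: 0.0
```

Run:
```python
from h import *
plan([.530,-.0725,.137],1.315-np.pi/2)
```

```text
pos [ 0.5276 -0.067   0.2197] ang -0.25 t 10.7 f [0.4 1.2 0.2] w 0.0365 gf 0.0 j7 -0.25
  turn [-0.001 -0.002  0.006] then shift cm [-0.47  0.37  8.27]
```

>>> drive_tool --series "0.42 -0.5 0.35 2 0 0 0; 0.42 0 0 2 0 0 0; 0.42 0 0 2 0 0 0; 0.42 0 0 1.4 0 0 0; 0.42 0 0 0.8 0 0 0"

```text
clock: 11.2
tool_pos: [0.5288, -0.0715, 0.137]
tcp_rot: [-0.001, 0.789, 0.615, -0.0]
ft_force: [0.7, 1.0, -0.7]
gripper_width: 0.0367
grip_force: 0.0
```

>>> drive_tool --series "0 0 0 0 0 0 0; 0 0 0 0 0 0 0; 0 0 0 0 0 0 0; 0 0 0 0 0 0 0; 0 0 0 0 0 0 0"

```text
clock: 11.7
tool_pos: [0.5297, -0.0735, 0.1388]
tcp_rot: [0.001, 0.79, 0.613, 0.001]
ft_force: [-0.7, 0.8, 3.4]
gripper_width: 0.0217
grip_force: 30.0
```

>>> drive_tool --series "0 0 0 -1 0 0 0; 0 0 0 -2 0 0 0; 0 0 0 -3 0 0 0; 0 0 0 -4 0 0 0; 0 0 0 0 0 0 0"

```text
clock: 12.2
tool_pos: [0.5323, -0.0739, 0.2438]
tcp_rot: [0.004, 0.79, 0.613, 0.003]
ft_force: [0.4, 0.6, -0.3]
gripper_width: 0.0219
grip_force: 30.0
```

```bash
python3 -c "
from h import *
a=-.138
p=np.array([.4688,.3219])-.028*np.array([-np.sin(a),np.cos(a)])
plan([*p,.22],a+np.pi/2)"
```

```text
pos [ 0.5323 -0.0739  0.2438] ang -0.25 t 12.2 f [ 0.4  0.6 -0.3] w 0.0219 gf 30.0 j7 -0.24
  turn [ 0.007  0.008 -1.683] then shift cm [11.73 35.53  2.38]
```

>>> drive_tool --series "0 0 0 0 0 0 -0.14; 0 0 0 0 0 0 -0.14; 0 0 0 0 0 0 -0.14; 0 0 0 0 0 0 -0.14; 0 0 0 0 0 0 -0.14"

```text
clock: 12.7
tool_pos: [0.5288, -0.0739, 0.2376]
tcp_rot: [-0.0, 0.529, 0.849, -0.0]
ft_force: [-0.5, 0.3, -1.3]
gripper_width: 0.0216
grip_force: 30.0
```

>>> drive_tool --series "0 0 0 0 0 0 -0.14; 0 0 0 0 0 0 -0.14; 0 0 0 0 0 0 -0.14; 0 0 0 0 0 0 -0.14; 0 0 0 0 0 0 -0.14"

```text
clock: 13.2
tool_pos: [0.5288, -0.074, 0.2376]
tcp_rot: [-0.0, 0.206, 0.979, -0.0]
ft_force: [1.2, -0.4, -1.0]
gripper_width: 0.0219
grip_force: 30.0
```

>>> drive_tool --series "0 0 0 0 0 0 -0.14; 0 0 0 0 0 0 -0.14; 0 1.3 4 0 0 0 0; 0 1.3 4 0 0 0 0; 0 1.3 4 0 0 0 0"

```text
clock: 13.7
tool_pos: [0.5068, 0.0515, 0.2377]
tcp_rot: [-0.0, 0.071, 0.997, -0.0]
ft_force: [0.5, -0.1, -1.1]
gripper_width: 0.0218
grip_force: 30.0
```

>>> drive_tool --series "0 1.3 4 0 0 0 0; 0 1.3 4 0 0 0 0; 0 1.3 4 0 0 0 0; 0 1.3 4 0 0 0 0; 0 1.3 3.9 0 0 0 0"

```text
clock: 14.2
tool_pos: [0.4705, 0.2577, 0.2378]
tcp_rot: [0.0, 0.071, 0.997, -0.0]
ft_force: [1.2, 0.5, -0.5]
gripper_width: 0.0218
grip_force: 30.0
```

>>> drive_tool --series "0 1.2 3.5 0 0 0 0; 0 0 0 0 0 0 0; 0 0 0 0 0 0 0; 0 0 0 0 0 0 0; 0 0 0 0 0 0 0"

```text
clock: 14.7
tool_pos: [0.4649, 0.2911, 0.2377]
tcp_rot: [0.0, 0.072, 0.997, -0.001]
ft_force: [-0.8, -0.9, -1.4]
gripper_width: 0.0218
grip_force: 30.0
```

```bash
python3 -c "
from h import *
a=-.138
p=np.array([.4688,.3219])-.028*np.array([-np.sin(a),np.cos(a)])
plan([*p,.013],a+np.pi/2)
cap('wrist','w2.png')"
```

```text
pos [0.4649 0.2911 0.2377] ang 1.427 t 14.7 f [-0.8 -0.9 -1.4] w 0.0218 gf 30.0 j7 0.62
  turn [-0.001  0.    -0.006] then shift cm [ 0.04  0.3  22.47]
```

View pics/w2.png

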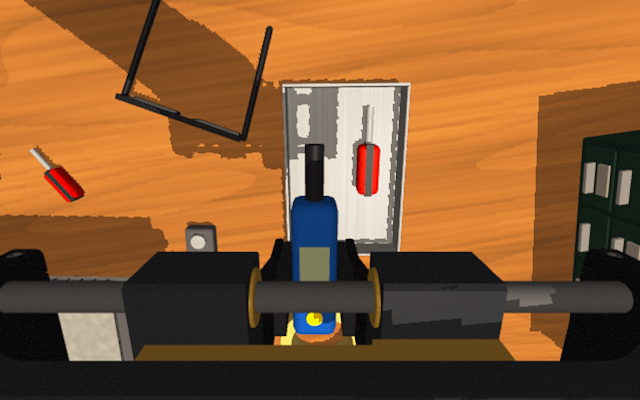

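The driver is in the tray at (368,165) and the tester is held at (314,265). Lowering it into the free side.

>>> drive_tool --series "0 0 0.3 4.5 0 0 0; 0 0 0 4.5 0 0 0; 0 0 0 4.5 0 0 0; 0 0 0 4 0 0 0; 0 0 0 2 0 0 0"

```text
clock: 15.25
tool_pos: [0.4632, 0.2931, 0.0392]
tcp_rot: [-0.002, 0.071, 0.997, -0.002]
ft_force: [-0.3, -0.4, -0.9]
gripper_width: 0.0213
grip_force: 30.0
```

>>> drive_tool --series "0 0 0 1.8 0 0 0; 0 0 0 0.9 0 0 0; 0 0 0 0 0 0 0; 0.45 0 0 0 0 0 0; 0.45 0 0 0 0 0 0"

```text
clock: 15.75
tool_pos: [0.4655, 0.2967, 0.0173]
tcp_rot: [0.001, 0.07, 0.998, 0.001]
ft_force: [-0.1, 0.5, 0.4]
gripper_width: 0.0307
grip_force: 0.0
```

>>> drive_tool --series "0.45 0 0 0 0 0 0; 0.45 0 0 -2 0 0 0; 0.45 0 0 -4 0 0 0; 0.45 0 0 -5 0 0 0; 0.45 0 0 -5 0 0 0"

```text
clock: 16.25
tool_pos: [0.464, 0.2961, 0.1779]
tcp_rot: [0.0, 0.07, 0.998, -0.0]
ft_force: [0.5, -1.2, 0.2]
gripper_width: 0.0388
grip_force: 0.0
```

>>> drive_tool --series "0.45 0 -4 -4 0 0 0; 0.45 0 -4 -3 0 0 0; 0.45 0 -4 0 0 0 0; 0.45 0 -4 0 0 0 0; 0.45 0 0 0 0 0 0"

```text
clock: 16.75
tool_pos: [0.4431, 0.1364, 0.2413]
tcp_rot: [0.002, 0.075, 0.997, -0.004]
ft_force: [0.1, -0.6, -1.4]
gripper_width: 0.039
grip_force: 0.0
```

Run:
```python
from h import *
d=cap('top','top3.png')
cv2.imwrite('pics/crop3.png',cv2.resize(cv2.cvtColor(d['pixels'][140:300,180:440],cv2.COLOR_RGB2BGR),None,fx=3,fy=3))
for c in [(.55,-.157)]:
  plan([*c,.24],-.83+np.pi/2-np.pi)
```

```text
pos [0.4431 0.1396 0.2413] ang 1.423 t 16.8 f [-0.4  0.3 -0.9] w 0.039 gf 0.0 j7 1.2
  turn [-0.007 -0.005 -2.46 ] then shift cm [29.1  12.13  0.13]
```

View pics/crop3.png

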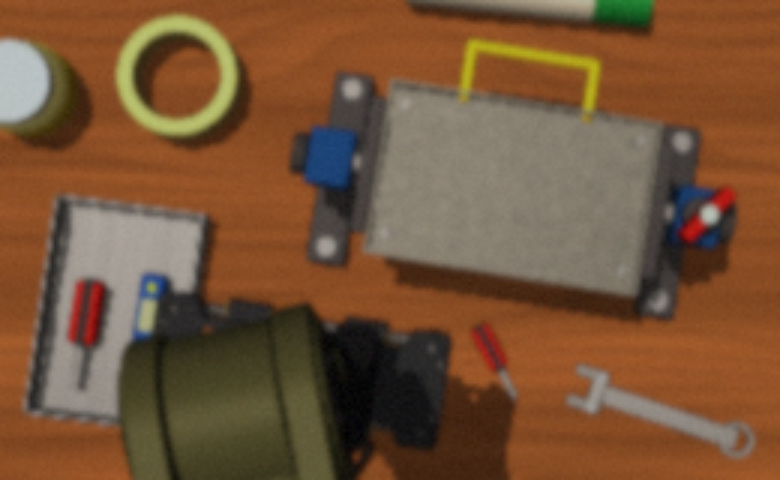

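Panel is clear, and both tools are in the tray. Now the knob.

>>> drive_tool --series "0.45 0 0 0 0 0 0.136; 0.45 0 0 0 0 0 0.136; 0.45 0 0 0 0 0 0.136; 0.45 0 0 0 0 0 0.136; 0.45 0 0 0 0 0 0.136"

```text
clock: 17.3
tool_pos: [0.4425, 0.145, 0.2409]
tcp_rot: [-0.0, 0.4, 0.917, 0.0]
ft_force: [-0.3, 0.2, -0.7]
gripper_width: 0.0389
grip_force: 0.0
```

Run:
```python
from h import *
plan([.5498,-.1575,.24],-.83+np.pi/2)
```

```text
pos [0.4425 0.145  0.2409] ang 0.748 t 17.3 f [-0.3  0.2 -0.7] w 0.0389 gf 0.0 j7 0.57
  turn [ 0.001 -0.001  0.007] then shift cm [-29.56 -12.5    0.09]
```

>>> drive_tool --series "0.45 -4.2 -1.8 0 0 0 0; 0.45 -4.2 -1.8 0 0 0 0; 0.45 -4.2 -1.8 0 0 0 0; 0.45 -4.2 -1.8 0 0 0 0; 0.45 -4.2 -1.8 0 0 0 0"

```text
clock: 17.8
tool_pos: [0.5214, -0.0721, 0.2409]
tcp_rot: [0.0, 0.398, 0.917, 0.001]
ft_force: [0.5, 0.5, 1.3]
gripper_width: 0.0393
grip_force: 0.0
```

>>> drive_tool --series "0.45 -4.2 -1.8 0 0 0 0; 0.45 -4.2 -1.7 0 0 0 0; 0.45 0 0 0 0 0 0; 0.45 0 0 0 0 0 0; 0.45 0 0 0 0 0 0"

```text
clock: 18.3
tool_pos: [0.5522, -0.1546, 0.2409]
tcp_rot: [-0.0, 0.397, 0.918, 0.001]
ft_force: [-0.2, -0.0, 0.7]
gripper_width: 0.0388
grip_force: 0.0
```

Run:
```python
from h import *
plan([.5498,-.1575,.168],-.83+np.pi/2)
d=cap('wrist','w3.png')
hsv=cv2.cvtColor(d['pixels'],cv2.COLOR_RGB2HSV)
m=cv2.inRange(hsv,(0,130,70),(8,255,255))|cv2.inRange(hsv,(172,130,70),(180,255,255))
n,l,st,ce=cv2.connectedComponentsWithStats(m)
for i in range(1,n):
    if st[i,4]>150:
        p=np.argwhere(l==i)[:,::-1].astype(np.float32); r=cv2.minAreaRect(p)
        print(st[i].tolist(),r, ray(d,r[0],.192).round(4)); b=np.array([ray(d,q,.192) for q in cv2.boxPoints(r)]);e=max([b[1]-b[0],b[2]-b[1]],key=np.linalg.norm);print(np.linalg.norm(e),np.arctan2(e[1],e[0]))
```

```text
pos [ 0.5522 -0.1546  0.2409] ang 0.754 t 18.3 f [-0.2 -0.   0.7] w 0.0388 gf 0.0 j7 0.77
  turn [ 0.001 -0.001  0.013] then shift cm [-0.06 -0.37  7.29]
[295, 180, 20, 41, 678] ((303.98883056640625, 200.22044372558594), (40.32775115966797, 18.665075302124023), 87.70938873291016) [ 0.5355 -0.1466  0.192 ]
0.026752694552136577 -0.7789630307583515
[297, 234, 18, 27, 415] ((305.5, 247.0), (26.0, 17.0), 90.0) [ 0.5581 -0.1697  0.192 ]
0.018711821169829716 -0.8168915172150282
```

View pics/w3.png

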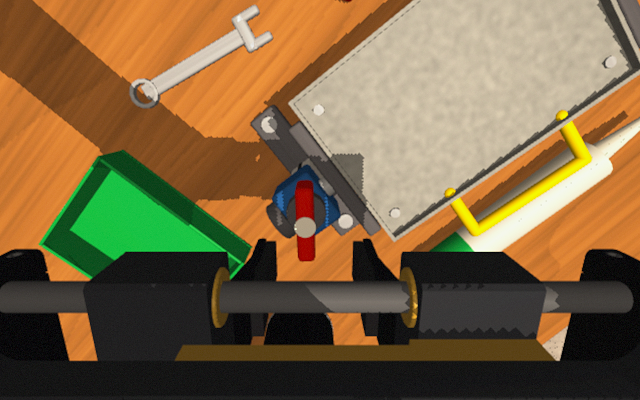

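The knob bar runs from (305,180) to (305,261) and lines up with the fingers. I'll shift about 4 mm and descend, then close.

>>> drive_tool --series "0.45 0 -0.45 2 0 0 0; 0.45 0 0 2 0 0 0; 0.45 0 0 1.5 0 0 0; 0.45 0 0 1 0 0 0; 0.45 0 0 0.8 0 0 0"

```text
clock: 18.85
tool_pos: [0.5484, -0.1598, 0.1674]
tcp_rot: [0.0, 0.399, 0.917, -0.0]
ft_force: [-0.2, -0.1, -0.3]
gripper_width: 0.0392
grip_force: 0.0
```

>>> drive_tool --series "0 0 0 0 0 0 0; 0 0 0 0 0 0 0; 0 0 0 0 0 0 0; 0 0 0 0 0 0 0; 0 0 0 0 0 0 0"

```text
clock: 19.35
tool_pos: [0.5492, -0.1602, 0.1684]
tcp_rot: [0.001, 0.399, 0.917, 0.0]
ft_force: [1.2, 1.4, 0.7]
gripper_width: 0.0119
grip_force: 30.0
```

Gripped. Turning anticlockwise (negative about the tool z).

>>> drive_tool --series "0 0 0 0 0 0 -0.13; 0 0 0 0 0 0 -0.13; 0 0 0 0 0 0 -0.13; 0 0 0 0 0 0 -0.13; 0 0 0 0 0 0 -0.13"

```text
clock: 19.85
tool_pos: [0.5495, -0.1595, 0.1684]
tcp_rot: [0.001, 0.082, 0.997, 0.001]
ft_force: [3.2, 3.0, -0.9]
gripper_width: 0.012
grip_force: 30.0
```

>>> drive_tool --series "0 0 0 0 0 0 -0.13; 0 0 0 0 0 0 -0.13; 0 0 0 0 0 0 -0.13; 0 0 0 0 0 0 -0.13; 0 0 0 0 0 0 -0.13"

```text
clock: 20.35
tool_pos: [0.5494, -0.1587, 0.1684]
tcp_rot: [0.001, -0.24, 0.971, 0.001]
ft_force: [1.9, 2.8, 0.3]
gripper_width: 0.012
grip_force: 33.3
```

>>> drive_tool --series "0 0 0 0 0 0 -0.1; 0 0 0 0 0 0 0; 0 0 0 0 0 0 0; 0 0 0 0 0 0 0; 0 0 0 0 0 0 0"

```text
clock: 20.85
tool_pos: [0.5493, -0.1587, 0.1685]
tcp_rot: [0.001, -0.285, 0.959, 0.001]
ft_force: [0.9, 5.2, 1.9]
gripper_width: 0.0119
grip_force: 35.9
```

Run:
```python
from h import *
plan([.5498,-.1575,.168],-.83+np.pi/2);print(manip.sense()['wrist_torque'])
```

```text
pos [ 0.5493 -0.1587  0.1685] ang 2.149 t 20.9 f [0.9 5.2 1.9] w 0.0119 gf 35.9 j7 2.0
  turn [0.002 0.002 1.408] then shift cm [0.05 0.12 0.05]
[ 1.20631624 -0.56354513 -0.05989981]
```

The knob turned by about 1.4 rad, so it is loose. Releasing it, and going up and over to the handle.

>>> drive_tool --series "0.4 0 0 0 0 0 0; 0.4 0 0 0 0 0 0; 0.4 0 0 0 0 0 0; 0.4 0 0 -2 0 0 0; 0.4 0 0 -4 0 0 0"

```text
clock: 21.35
tool_pos: [0.546, -0.1613, 0.2265]
tcp_rot: [-0.003, -0.285, 0.958, 0.002]
ft_force: [0.9, -0.4, 0.2]
gripper_width: 0.0336
grip_force: 0.0
```

>>> drive_tool --series "0.3 0 0 -3 0 0 0.145; 0.3 0 0 0 0 0 0.145; 0.3 0 0 0 0 0 0.145; 0.3 0 0 0 0 0 0.145; 0.3 0 0 0 0 0 0.145"

```text
clock: 21.85
tool_pos: [0.5482, -0.1608, 0.2592]
tcp_rot: [0.0, 0.076, 0.997, -0.0]
ft_force: [0.0, -0.8, -0.3]
gripper_width: 0.0262
grip_force: 0.0
```

>>> drive_tool --series "0.3 0 0 0 0 0 0.145; 0.3 0 0 0 0 0 0.145; 0.3 0 0 0 0 0 0.145; 0.3 0 0 0 0 0 0.145; 0.3 0 0 0 0 0 0.145"

```text
clock: 22.35
tool_pos: [0.5483, -0.1606, 0.2592]
tcp_rot: [0.0, 0.425, 0.905, -0.0]
ft_force: [-0.2, 0.6, -0.6]
gripper_width: 0.026
grip_force: 0.0
```

>>> drive_tool --series "0.3 0 0 0 0 0 0.145; 0.3 0 0 0 0 0 0.145; 0.3 0 0 0 0 0 0.145; 0.3 0 0 0 0 0 0.145; 0.3 0 0 0 0 0 0.145"

```text
clock: 22.85
tool_pos: [0.5483, -0.1606, 0.2592]
tcp_rot: [0.0, 0.718, 0.696, 0.0]
ft_force: [0.2, -0.2, -0.1]
gripper_width: 0.0258
grip_force: 0.0
```

Run:
```python
from h import *
plan(W(.108,0,.2),-.154)
```

```text
pos [ 0.5483 -0.1606  0.2592] ang -0.031 t 22.9 f [ 0.2 -0.2 -0.1] w 0.0258 gf 0.0 j7 0.06
  turn [0.001 0.001 0.123] then shift cm [14.95 10.94  5.92]
```

>>> drive_tool --series "0.3 0 0 0 0 0 0.123; 0.3 3.7 2.7 0 0 0 0; 0.3 3.7 2.7 0 0 0 0; 0.3 3.7 2.7 0 0 0 0; 0.3 3.8 2.8 0 0 0 0"

```text
clock: 23.35
tool_pos: [0.6792, -0.0291, 0.2592]
tcp_rot: [0.0, 0.758, 0.652, 0.0]
ft_force: [0.3, -0.9, 1.3]
gripper_width: 0.026
grip_force: 0.0
```

>>> drive_tool --series "0.3 0 0 2.5 0 0 0; 0.3 0 0 2.5 0 0 0; 0.3 0 0 1 0 0 0; 0.3 0 0 0 0 0 0; 0.3 0 0 0 0 0 0"

```text
clock: 23.85
tool_pos: [0.6785, -0.03, 0.1993]
tcp_rot: [0.001, 0.758, 0.652, 0.0]
ft_force: [-0.2, -0.5, -0.9]
gripper_width: 0.0262
grip_force: 0.0
```

Run:
```python
from h import *
plan(W(.108,0,.118),-.154)
d=cap('wrist','w4.png'); print(proj(d,W(.108,0,.13)),proj(d,W(.108,.05,.13)),proj(d,W(.07,.11,.1315)))
```

```text
pos [ 0.6785 -0.03    0.1993] ang -0.149 t 23.9 f [-0.2 -0.5 -0.9] w 0.0262 gf 0.0 j7 -0.41
  turn [ 0.002 -0.     0.005] then shift cm [0.05 0.07 8.13]
[315.13996258 214.67053694] [315.58383003 143.57935323] [254.40602786  45.13090038]
```

View pics/w4.png

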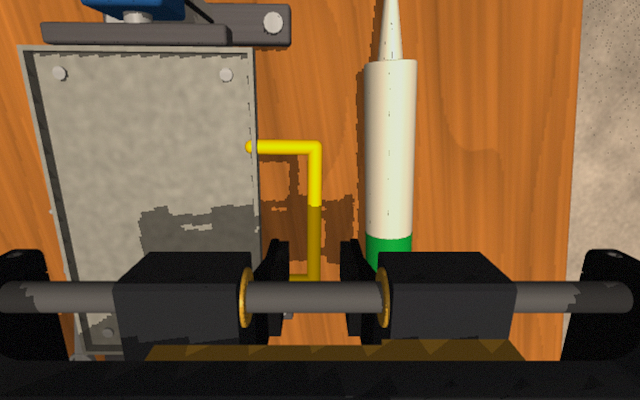

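The handle bar is at column 315, exactly as predicted. Descending and gripping.

>>> drive_tool --series "0.3 0 0.05 2 0 0 0; 0.3 0 0 2 0 0 0; 0.3 0 0 2 0 0 0; 0.3 0 0 1.3 0 0 0; 0.3 0 0 0.8 0 0 0"

```text
clock: 24.4
tool_pos: [0.6787, -0.0298, 0.1168]
tcp_rot: [0.0, 0.758, 0.653, 0.0]
ft_force: [0.2, -0.3, -0.2]
gripper_width: 0.026
grip_force: 0.0
```

>>> drive_tool --series "0 0 0 0 0 0 0; 0 0 0 0 0 0 0; 0 0 0 0 0 0 0; 0 0 0 0 0 0 0; 0 0 0 0 0 0 0"

```text
clock: 24.9
tool_pos: [0.6786, -0.0291, 0.1176]
tcp_rot: [0.0, 0.757, 0.653, 0.0]
ft_force: [-2.1, -0.0, 1.9]
gripper_width: 0.0089
grip_force: 30.0
```

Run:
```python
from h import *
plan(W(.108,0,.118),-.154)
# arc steps (tool y = frame x, tool z = down) in cm every 10 deg
t=np.radians(np.arange(0,170,8)); x=10.8*np.cos(t); z=10.8*np.sin(t)
print(np.c_[np.degrees(t)[1:],np.diff(x),-np.diff(z)].round(2).tolist())
```

```text
pos [ 0.6786 -0.0291  0.1176] ang -0.148 t 24.9 f [-2.1 -0.   1.9] w 0.0089 gf 30.0 j7 -0.45
  turn [0.    0.    0.006] then shift cm [-0.04  0.08 -0.04]
[[8.0, -0.11, -1.5], [16.0, -0.31, -1.47], [24.0, -0.52, -1.42], [32.0, -0.71, -1.33], [40.0, -0.89, -1.22], [48.0, -1.05, -1.08], [56.0, -1.19, -0.93], [64.0, -1.3, -0.75], [72.0, -1.4, -0.56], [80.0, -1.46, -0.36], [88.0, -1.5, -0.16], [96.0, -1.51, 0.05], [104.0, -1.48, 0.26], [112.0, -1.43, 0.47], [120.0, -1.35, 0.66], [128.0, -1.25, 0.84], [136.0, -1.12, 1.01], [144.0, -0.97, 1.15], [152.0, -0.8, 1.28], [160.0, -0.61, 1.38], [168.0, -0.42, 1.45]]
```

>>> drive_tool --series "0 0 -0.11 -1.5 0 0 0; 0 0 -0.31 -1.47 0 0 0; 0 0 -0.52 -1.42 0 0 0; 0 0 -0.71 -1.33 0 0 0; 0 0 0 0 0 0 0"

```text
clock: 25.4
tool_pos: [0.6625, -0.0265, 0.1775]
tcp_rot: [0.002, 0.757, 0.653, 0.001]
ft_force: [2.7, 0.4, 1.5]
gripper_width: 0.0091
grip_force: 30.0
```

>>> drive_tool --series "0 0 -0.89 -1.22 0 0 0; 0 0 -1.05 -1.08 0 0 0; 0 0 -1.19 -0.93 0 0 0; 0 0 -1.3 -0.75 0 0 0; 0 0 -1.4 -0.56 0 0 0"

```text
clock: 25.9
tool_pos: [0.6097, -0.018, 0.2241]
tcp_rot: [0.005, 0.758, 0.653, 0.006]
ft_force: [10.8, 0.4, 9.2]
gripper_width: 0.009
grip_force: 30.0
```

>>> drive_tool --series "0 0 -1.46 -0.36 0 0 0; 0 0 -1.5 -0.16 0 0 0; 0 0 -1.51 0.05 0 0 0; 0 0 -1.48 0.26 0 0 0; 0 0 0 0 0 0 0"

```text
clock: 26.4
tool_pos: [0.5458, -0.0077, 0.2249]
tcp_rot: [0.002, 0.757, 0.653, 0.001]
ft_force: [-1.7, 3.1, 13.5]
gripper_width: 0.0091
grip_force: 30.0
```

Run:
```python
from h import *
t=np.radians(104)
plan(W(.108*np.cos(t),0,.118+.108*np.sin(t)),-.154)
```

```text
pos [ 0.5458 -0.0077  0.2249] ang -0.147 t 26.4 f [-1.7  3.1 13.5] w 0.0091 gf 30.0 j7 -0.32
  turn [0.004 0.001 0.007] then shift cm [-0.12  0.11  0.21]
```

>>> drive_tool --series "0 0 -1.43 0.5 0 0 0; 0 0 -1.35 0.7 0 0 0; 0 0 -1.25 0.84 0 0 0; 0 0 -1.12 1.01 0 0 0; 0 0 0 0 0 0 0"

```text
clock: 26.9
tool_pos: [0.4936, 0.0005, 0.1911]
tcp_rot: [-0.001, 0.757, 0.653, 0.0]
ft_force: [0.3, 6.2, 1.2]
gripper_width: 0.0088
grip_force: 30.0
```

>>> drive_tool --series "0 0 -0.97 1.15 0 0 0; 0 0 -0.8 1.28 0 0 0; 0 0 -0.5 1.2 0 0 0; 0 0 0 0 0 0 0; 0 0 0 0 0 0 0"

```text
clock: 27.4
tool_pos: [0.4723, 0.0039, 0.1547]
tcp_rot: [-0.001, 0.757, 0.653, 0.001]
ft_force: [2.6, 5.4, -1.3]
gripper_width: 0.009
grip_force: 30.0
```

Run:
```python
from h import *
t=np.radians(180)
plan(W(.108*np.cos(t),0,.118+.108*np.sin(t)),-.154)
```

```text
pos [0.4723 0.0039 0.1547] ang -0.147 t 27.4 f [ 2.6  5.4 -1.3] w 0.009 gf 30.0 j7 -0.23
  turn [-0.    -0.003  0.007] then shift cm [-0.13 -0.63  3.67]
```

Panel is at about 160°. Releasing, turning the tool 90°, and pushing the handle down with shut fingers so the gripper body stays clear of the breaker.

>>> drive_tool --series "0.3 0 0 0 0 0 0; 0.3 0 0 0 0 0 0; 0.3 0 0 -2 0 0 0; 0.3 0 0 -4 0 0 0; 0.3 0 0 -4 0 0 0"

```text
clock: 27.9
tool_pos: [0.4711, 0.0008, 0.2553]
tcp_rot: [-0.001, 0.758, 0.653, -0.001]
ft_force: [1.2, -0.7, 0.7]
gripper_width: 0.0259
grip_force: 0.0
```

>>> drive_tool --series "0 0 0 0 0 0 -0.143; 0 0 0 0 0 0 -0.143; 0 0 0 0 0 0 -0.143; 0 0 0 0 0 0 -0.143; 0 0 0 0 0 0 -0.143"

```text
clock: 28.4
tool_pos: [0.4717, 0.0006, 0.2546]
tcp_rot: [-0.0, 0.479, 0.878, -0.001]
ft_force: [0.4, 0.2, -0.1]
gripper_width: 0.0015
grip_force: 0.0
```

>>> drive_tool --series "0 0 0 0 0 0 -0.143; 0 0 0 0 0 0 -0.143; 0 0 0 0 0 0 -0.143; 0 0 0 0 0 0 -0.143; 0 0 0 0 0 0 -0.143"

```text
clock: 28.9
tool_pos: [0.4717, 0.0006, 0.2545]
tcp_rot: [-0.001, 0.141, 0.99, -0.001]
ft_force: [0.2, 0.4, -0.7]
gripper_width: 0.0004
grip_force: 0.0
```

>>> drive_tool --series "0 0 0 0 0 0 -0.143; 0 0 0 0 0 0 0; 0 0 0 0 0 0 0; 0 0 0 0 0 0 0; 0 0 0 0 0 0 0"

```text
clock: 29.4
tool_pos: [0.4723, 0.0013, 0.2547]
tcp_rot: [-0.0, 0.074, 0.997, -0.0]
ft_force: [0.6, 0.2, -0.4]
gripper_width: 0.0008
grip_force: 0.0
```

Run:
```python
from h import *
plan(W(-.106,0,.18),-.154+np.pi/2)
```

```text
pos [0.4723 0.0013 0.2547] ang 1.423 t 29.4 f [ 0.6  0.2 -0.4] w 0.0008 gf 0.0 j7 1.43
  turn [-0.    -0.     0.007] then shift cm [0.47 0.12 7.47]
```

>>> drive_tool --series "0 0.4 0.1 3 0 0 0; 0 0 0 3 0 0 0; 0 0 0 2 0 0 0; 0 0 0 1 0 0 0; 0 0 0 1 0 0 0"

```text
clock: 29.9
tool_pos: [0.4684, 0.003, 0.1545]
tcp_rot: [-0.0, 0.073, 0.997, -0.0]
ft_force: [-2.8, -0.9, 1.7]
gripper_width: 0.0008
grip_force: 1.6
```

>>> drive_tool --series "0 0 0 0.5 0 0 0; 0 0 0 0.5 0 0 0; 0 0 0 0.5 0 0 0; 0 0 0 0.4 0 0 0; 0 0 0 0 0 0 0"

```text
clock: 30.4
tool_pos: [0.4689, 0.003, 0.1353]
tcp_rot: [0.0, 0.073, 0.997, 0.0]
ft_force: [-0.5, -0.4, 0.2]
gripper_width: 0.0006
grip_force: 0.0
```

Run:
```python
from h import *
plan(W(-.106,0,.135),-.154+np.pi/2)
d=cap('side','side2.png')
```

```text
pos [0.4689 0.003  0.1353] ang 1.425 t 30.4 f [-0.5 -0.4  0.2] w 0.0006 gf 0.0 j7 1.34
  turn [0.    0.001 0.008] then shift cm [0.1  0.01 0.03]
```

View pics/side2.png

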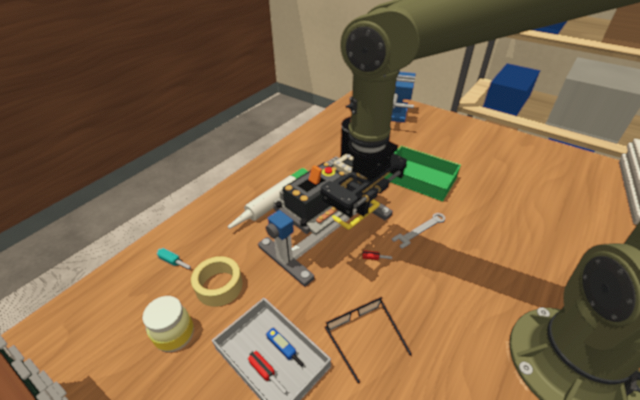

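Side view: the panel lies over with the breaker up and the orange lever visible at (315,175). The tools are in the tray at (270,355). Back to the knob.

>>> drive_tool --series "0 0 0 -4 0 0 0; 0 0 0 -4.5 0 0 0; 0.4 0 0 -4 0 0 0; 0.4 0 0 0 0 0 -0.145; 0.4 0 0 0 0 0 -0.145"

```text
clock: 30.95
tool_pos: [0.4699, 0.0028, 0.2625]
tcp_rot: [0.002, -0.075, 0.997, -0.001]
ft_force: [0.3, 0.5, -0.3]
gripper_width: 0.0169
grip_force: 0.0
```

>>> drive_tool --series "0.4 0 0 0 0 0 -0.145; 0.4 0 0 0 0 0 -0.145; 0.4 0 0 0 0 0 -0.145; 0.4 0 0 0 0 0 0; 0.4 0 0 0 0 0 0"

```text
clock: 31.45
tool_pos: [0.4688, 0.003, 0.2608]
tcp_rot: [0.0, -0.284, 0.959, -0.0]
ft_force: [0.3, 0.0, 0.1]
gripper_width: 0.0341
grip_force: 0.0
```

Run:
```python
from h import *
plan([.549,-.1585,.24],2.149)
```

```text
pos [0.4688 0.003  0.2608] ang 2.147 t 31.4 f [0.3 0.  0.1] w 0.0341 gf 0.0 j7 2.16
  turn [-0.     0.    -0.002] then shift cm [  2.11 -17.91   2.08]
```

>>> drive_tool --series "0.4 0.5 -4.5 0 0 0 0; 0.4 0.5 -4.5 0 0 0 0; 0.4 0.5 -4.5 0 0 0 0; 0.4 0.6 -4.4 0 0 0 0; 0.4 0 0 0 0 0 0"

```text
clock: 31.95
tool_pos: [0.5496, -0.1664, 0.2588]
tcp_rot: [-0.0, -0.279, 0.96, 0.0]
ft_force: [-0.3, -1.0, -1.0]
gripper_width: 0.0346
grip_force: 0.0
```

Run:
```python
from h import *
plan([.549,-.1585,.168],2.149)
d=cap('wrist','w5.png')
hsv=cv2.cvtColor(d['pixels'],cv2.COLOR_RGB2HSV)
print(proj(d,[.549,-.1585,.192]))
```

```text
pos [ 0.5496 -0.1664  0.2588] ang 2.137 t 31.9 f [-0.3 -1.  -1. ] w 0.0346 gf 0.0 j7 2.27
  turn [ 0.001 -0.001 -0.012] then shift cm [-0.38  0.69  9.08]
[324.18450389 222.49556203]
```

View pics/w5.png

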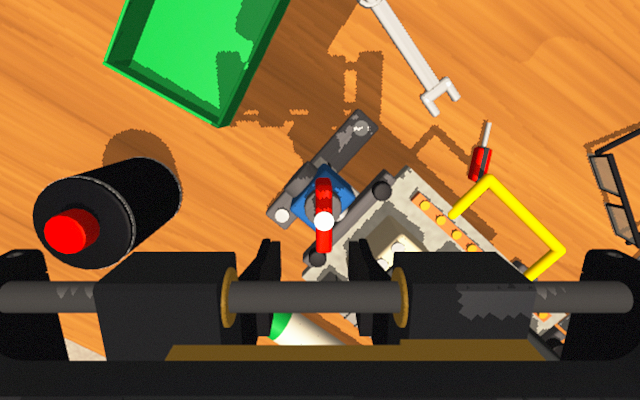

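The knob centre is at (324,222), as predicted, with the bar along the fingers. Descending.

>>> drive_tool --series "0.4 -0.4 0.7 2 0 0 0; 0.4 0 0 2 0 0 0; 0.4 0 0 2 0 0 0; 0.4 0 0 2 0 0 0; 0.4 0 0 1 0 0 0"

```text
clock: 32.5
tool_pos: [0.5474, -0.1488, 0.1693]
tcp_rot: [-0.001, -0.285, 0.958, 0.001]
ft_force: [0.1, 0.3, -0.5]
gripper_width: 0.0347
grip_force: 0.0
```

>>> drive_tool --series "0.4 0 0 0 0 0 0; 0 0 0 0 0 0 0; 0 0 0 0 0 0 0; 0 0 0 0 0 0 0; 0 0 0 0 0 0 0"

```text
clock: 33.0
tool_pos: [0.553, -0.156, 0.1721]
tcp_rot: [0.005, -0.284, 0.959, -0.006]
ft_force: [12.2, -7.4, -7.9]
gripper_width: 0.0117
grip_force: 30.0
```

>>> drive_tool --series "0 0 0 0 0 0 0.13; 0 0 0 0 0 0 0.13; 0 0 0 0 0 0 0.13; 0 0 0 0 0 0 0.13; 0 0 0 0 0 0 0.13"

```text
clock: 33.5
tool_pos: [0.5538, -0.1594, 0.1721]
tcp_rot: [0.007, 0.041, 0.999, -0.006]
ft_force: [16.5, -17.4, -11.9]
gripper_width: 0.0115
grip_force: 30.0
```

>>> drive_tool --series "0 0 0 0 0 0 0.1; 0 0 0 0 0 0 0.1; 0 0 0 0 0 0 0.1; 0 0 0 0 0 0 0.1; 0 0 0 0 0 0 0.1"

```text
clock: 34.0
tool_pos: [0.5529, -0.1621, 0.1721]
tcp_rot: [0.008, 0.287, 0.958, -0.005]
ft_force: [14.0, -20.8, -11.0]
gripper_width: 0.0117
grip_force: 30.0
```

Run:
```python
from h import *
plan([.549,-.1585,.168],-.83+np.pi/2);print(manip.sense()['wrist_torque'])
```

```text
pos [ 0.5529 -0.1621  0.1721] ang 0.988 t 34.0 f [ 14.  -20.8 -11. ] w 0.0117 gf 30.0 j7 1.1
  turn [-0.003  0.019  0.248] then shift cm [ 0.53 -0.05  0.41]
[-4.3726653  -3.01491114  0.17979307]
```

Turned to about 1.23, but the command is offset sideways. I'll recentre it and turn further.

>>> drive_tool --series "0 -0.5 -0.3 0 0 0 0; 0 -0.4 -0.2 0 0 0 0; 0 0 0 0 0 0 0.1; 0 0 0 0 0 0 0.1; 0 0 0 0 0 0 0"

```text
clock: 34.5
tool_pos: [0.5525, -0.1632, 0.172]
tcp_rot: [0.001, 0.378, 0.926, -0.003]
ft_force: [-3.2, -6.8, 3.7]
gripper_width: 0.0119
grip_force: 30.0
```

>>> drive_tool --series "0 0 0 0 0 0 0.1; 0 0 0 0 0 0 0.05; 0 0 0 0 0 0 0; 0 0 0 0 0 0 0; 0 0 0 0 0 0 0"

```text
clock: 35.0
tool_pos: [0.5519, -0.1637, 0.172]
tcp_rot: [0.0, 0.446, 0.895, -0.003]
ft_force: [-4.1, -7.7, 4.5]
gripper_width: 0.0117
grip_force: 30.0
```

Run:
```python
from h import *
plan([.549,-.1585,.168],-.83+np.pi/2);print(manip.sense()['wrist_torque'])
```

```text
pos [ 0.5519 -0.1637  0.172 ] ang 0.646 t 35.0 f [-4.1 -7.7  4.5] w 0.0117 gf 30.0 j7 0.78
  turn [-0.005  0.003 -0.094] then shift cm [0.58 0.14 0.4 ]
[-1.62612604  0.91297176 -0.06376186]
```

Knob is at about 1.57, so tight. Releasing, rising, shutting the fingers and turning to look at the breaker.

>>> drive_tool --series "0.4 0 0 0 0 0 0; 0.4 0 0 0 0 0 0; 0.4 0 0 -1 0 0 0; 0.4 0 0 -4 0 0 0; 0.4 0 0 -5 0 0 0"

```text
clock: 35.5
tool_pos: [0.5523, -0.1578, 0.2706]
tcp_rot: [-0.002, 0.444, 0.896, 0.0]
ft_force: [-0.1, -0.4, 0.3]
gripper_width: 0.0339
grip_force: 0.0
```

>>> drive_tool --series "0 0 0 0 0 0 0.133; 0 0 0 0 0 0 0.133; 0 0 0 0 0 0 0.133; 0 0 0 0 0 0 0.133; 0 0 0 0 0 0 0.133"

```text
clock: 36.0
tool_pos: [0.5539, -0.158, 0.2717]
tcp_rot: [0.0, 0.714, 0.7, 0.001]
ft_force: [-0.1, -0.1, 0.5]
gripper_width: 0.0043
grip_force: 0.0
```

>>> drive_tool --series "0 0 0 0 0 0 0.133; 0 3 1 0 0 0 0; 0 3 1 0 0 0 0; 0 0 0 0 0 0 0; 0 0 0 0 0 0 0"

```text
clock: 36.5
tool_pos: [0.5825, -0.1009, 0.2714]
tcp_rot: [0.0, 0.756, 0.654, 0.0]
ft_force: [-1.2, -0.7, 0.2]
gripper_width: 0.0007
grip_force: 0.0
```

Run:
```python
from h import *
plan(W(0,-.02,.25),-.154)
d=cap('wrist','w6.png');cap('top','top6.png')
```

```text
pos [ 0.5825 -0.1009  0.2714] ang -0.144 t 36.5 f [-1.2 -0.7  0.2] w 0.0007 gf 0.0 j7 -0.1
  turn [ 0.001 -0.001  0.01 ] then shift cm [ 6.54 -2.32  2.14]
```

View pics/w6.png

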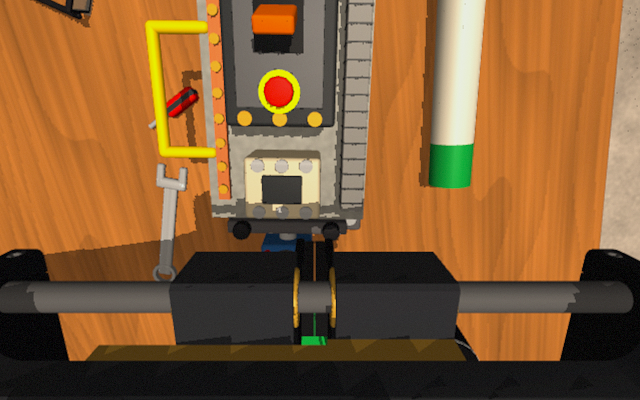

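The red button is at (278,92) and the orange lever tip at (274,22).

```bash
cat >> h.py <<'E'
def F(p,c=(.5726,-.013),yaw=-.154):
    d=np.array(p[:2])-c;return np.array([np.cos(yaw)*d[0]+np.sin(yaw)*d[1],-np.sin(yaw)*d[0]+np.cos(yaw)*d[1]])
E
python3 - <<'E'
from h import *
d=dict(np.load('last_wrist.npz'))
b=ray(d,(278,92),.2);l=ray(d,(274,20),.2235);print(b,F(b),l,F(l))
plan([*b[:2],.225],-.154)
E
```

```text
[ 0.57127931 -0.01502268  0.2       ] [-0.0009948  -0.00220133] [0.57784564 0.02150123 0.2235    ] [-0.00010866  0.03489757]
pos [ 0.5819 -0.1034  0.271 ] ang -0.148 t 36.6 f [0.4 0.3 0.2] w 0.0002 gf 0.0 j7 -0.1
  turn [0.    0.    0.006] then shift cm [ 8.57 -2.41  4.6 ]
```

>>> drive_tool --series "0 4.2 -1.2 0 0 0 0; 0 4.1 -1.2 0 0 0 0; 0 0 0 2 0 0 0; 0 0 0 2.5 0 0 0; 0 0 0 0 0 0 0"

```text
clock: 37.1
tool_pos: [0.5682, -0.0185, 0.2227]
tcp_rot: [-0.002, 0.758, 0.652, -0.002]
ft_force: [-0.1, -1.5, -1.1]
gripper_width: 0.0008
grip_force: 0.0
```

>>> drive_tool --series "0 0 0 0 0 0 0; 0 0 0 0 0 0 0; 0 0 0 0 0 0 0; 0 0 0 0 0 0 0; 0 0 0 0 0 0 0"

```text
clock: 37.6
tool_pos: [0.5708, -0.0173, 0.2262]
tcp_rot: [0.0, 0.758, 0.653, 0.0]
ft_force: [-0.5, -0.4, 1.0]
gripper_width: 0.0006
grip_force: 0.0
```

Run:
```python
from h import *
plan(W(0,-.003,.194),-.154)
```

```text
pos [ 0.5708 -0.0173  0.2262] ang -0.148 t 37.6 f [-0.5 -0.4  1. ] w 0.0006 gf 0.0 j7 -0.25
  turn [0.001 0.    0.006] then shift cm [0.16 0.12 3.22]
```

>>> drive_tool --series "0 0 0.1 1 0 0 0; 0 0 0 1 0 0 0; 0 0 0 0.4 0 0 0; 0 0 0 0.2 0 0 0; 0 0 0 0.2 0 0 0"

```text
clock: 38.1
tool_pos: [0.571, -0.0174, 0.1977]
tcp_rot: [-0.0, 0.757, 0.653, -0.0]
ft_force: [-4.0, -0.6, 4.3]
gripper_width: 0.0005
grip_force: 1.8
```

>>> drive_tool --series "0 0 0 0.2 0 0 0; 0 0 0 0.2 0 0 0; 0 0 0 0.2 0 0 0; 0 0 0 0.1 0 0 0; 0 0 0 0 0 0 0"

```text
clock: 38.6
tool_pos: [0.5732, -0.0177, 0.1937]
tcp_rot: [0.002, 0.758, 0.653, 0.001]
ft_force: [-3.3, -0.4, 13.2]
gripper_width: 0.0003
grip_force: 6.9
```

Button is bottomed (13 N). Rising and backing off towards -y to look at the lever.

>>> drive_tool --series "0 0 0 -1.5 0 0 0; 0 0 0 -3 0 0 0; 0 0 0 -3 0 0 0; 0 -4 0 0 0 0 0; 0 -4 0 0 0 0 0"

```text
clock: 39.1
tool_pos: [0.5609, -0.0958, 0.2673]
tcp_rot: [0.001, 0.756, 0.654, 0.001]
ft_force: [0.8, -1.3, -0.6]
gripper_width: 0.0004
grip_force: 0.0
```

>>> drive_tool --series "0 0 0 0 0 0 0; 0 0 0 0 0 0 0; 0 0 0 0 0 0 0; 0 0 0 0 0 0 0; 0 0 0 0 0 0 0"

```text
clock: 39.6
tool_pos: [0.5599, -0.0952, 0.2657]
tcp_rot: [-0.0, 0.757, 0.654, 0.0]
ft_force: [-0.1, 1.4, -0.3]
gripper_width: 0.0006
grip_force: 0.0
```

Run:
```python
from h import *
d=cap('wrist','w7.png')
hsv=cv2.cvtColor(d['pixels'],cv2.COLOR_RGB2HSV)
m=cv2.inRange(hsv,(8,170,120),(16,255,255));n,l,st,ce=cv2.connectedComponentsWithStats(m)
for i in range(1,n):
    if st[i,4]>100: print(st[i],ce[i],F(ray(d,ce[i],.2235)))
print(proj(d,W(0,.07,.2235)),proj(d,W(0,.032,.2235)))
plan(W(0,.105,.26),-.154)
```

```text
[    0     0   244   280 46320] [ 96.39162349 128.67955527] [-0.12742742 -0.0220611 ]
[ 235    0   21  204 1821] [245.85172982  99.57056562] [-0.03953862 -0.00506021]
[  338     0   302   281 52800] [520.99666667 144.05403409] [ 0.12164222 -0.02880973]
[ 184   35   43   65 1800] [203.51555556  58.94166667] [-0.06189749  0.01622364]
[ 205   81   26   69 1275] [219.27372549 117.27215686] [-0.05535266 -0.01498581]
[192 116  14  34 377] [198.26259947 133.38992042] [-0.06827747 -0.02425305]
[149 245  13  35 118] [155.53389831 266.44067797] [-0.10365288 -0.11028795]
[  58  313  118   48 3983] [113.67436606 330.70926437] [-0.13871822 -0.15980714]
[ 467  313  104   48 3946] [523.39635073 334.21160669] [ 0.1466916  -0.16019398]
[316.66472766 -53.88737599] [315.91371876  28.49521991]
pos [ 0.5599 -0.0954  0.2657] ang -0.146 t 39.6 f [-0.8 -0.3 -0.2] w 0.0005 gf 0.0 j7 -0.09
  turn [ 0.    -0.     0.008] then shift cm [ 1.884e+01 -1.000e-02  5.700e-01]
```

View pics/w7.png

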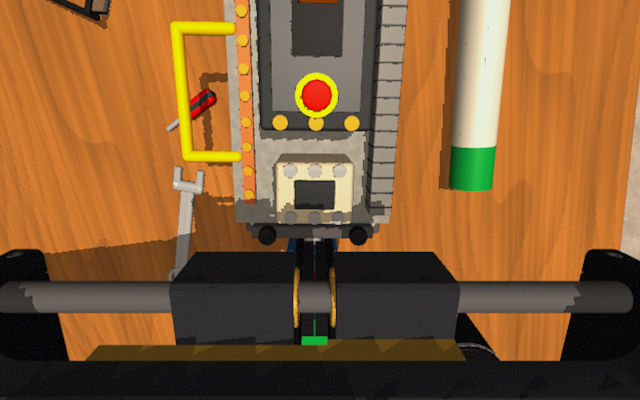

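Lever has dropped: its tip moved up to (316,0). Going over it to its +y side.

>>> drive_tool --series "0 4.5 0 0 0 0 0; 0 4.5 0 0 0 0 0; 0 4.5 0 0 0 0 0; 0 4.5 0 0 0 0 0; 0 0.8 0 0 0 0 0"

```text
clock: 40.15
tool_pos: [0.5865, 0.0979, 0.266]
tcp_rot: [-0.002, 0.754, 0.657, 0.002]
ft_force: [0.0, 1.0, -0.2]
gripper_width: 0.0003
grip_force: 0.0
```

>>> drive_tool --series "0 0 0 0 0 0 0; 0 0 0 0 0 0 0; 0 0 0 0 0 0 0; 0 0 0 0 0 0 0; 0 0 0 0 0 0 0"

```text
clock: 40.65
tool_pos: [0.5875, 0.088, 0.2657]
tcp_rot: [0.0, 0.758, 0.652, -0.0]
ft_force: [0.8, 0.1, 0.3]
gripper_width: 0.0009
grip_force: 0.0
```

Run:
```python
from h import *
plan(W(0,.1,.206),-.154);print(F(manip.sense()['tool_pos']))
```

```text
pos [0.5875 0.088  0.2657] ang -0.15 t 40.6 f [0.8 0.1 0.3] w 0.0009 gf 0.0 j7 -0.46
  turn [0.    0.    0.004] then shift cm [-0.21  0.07  5.97]
[-0.00074285  0.10214251]
```

>>> drive_tool --series "0 0 0 2 0 0 0; 0 0 0 2 0 0 0; 0 0 0 1.5 0 0 0; 0 0 0 0.5 0 0 0; 0 0 0 0 0 0 0"

```text
clock: 41.15
tool_pos: [0.5871, 0.0891, 0.205]
tcp_rot: [-0.0, 0.758, 0.653, -0.001]
ft_force: [0.5, -0.6, 0.9]
gripper_width: 0.0005
grip_force: 0.0
```

>>> drive_tool --series "0 -1 0 0 0 0 0; 0 -0.8 0 0 0 0 0; 0 -0.8 0 0 0 0 0; 0 -0.7 0 0 0 0 0; 0 0 0 0 0 0 0"

```text
clock: 41.65
tool_pos: [0.5827, 0.0546, 0.2059]
tcp_rot: [0.001, 0.758, 0.652, -0.0]
ft_force: [0.0, 0.1, 0.3]
gripper_width: 0.0004
grip_force: 0.2
```

>>> drive_tool --series "0 -0.5 0 0 0 0 0; 0 -0.4 0 0 0 0 0; 0 -0.3 0 0 0 0 0; 0 -0.2 0 0 0 0 0; 0 0 0 0 0 0 0"

```text
clock: 42.15
tool_pos: [0.5804, 0.0434, 0.2055]
tcp_rot: [-0.0, 0.757, 0.653, 0.0]
ft_force: [-0.2, 0.8, -1.1]
gripper_width: 0.0002
grip_force: 0.5
```

Run:
```python
from h import *
plan(W(0,.055,.206),-.154);print(F(manip.sense()['tool_pos']))
```

```text
pos [0.5804 0.0434 0.2055] ang -0.148 t 42.1 f [-0.2  0.8 -1.1] w 0.0002 gf 0.5 j7 -0.38
  turn [-0.    -0.001  0.006] then shift cm [-0.19  0.09 -0.05]
[-0.00091738  0.05688677]
```

>>> drive_tool --series "0 -0.3 0 0 0 0 0; 0 0 0 0 0 0 0; 0 0.8 0 0 0 0 0; 0 0.8 0 -2 0 0 0; 0 0 0 -4 0 0 0"

```text
clock: 42.65
tool_pos: [0.5803, 0.0561, 0.2632]
tcp_rot: [-0.002, 0.757, 0.653, -0.003]
ft_force: [-0.3, -0.2, 1.0]
gripper_width: 0.0005
grip_force: 0.0
```

>>> drive_tool --series "0 -4 0 -3 0 0 0; 0 -4.5 0 0 0 0 0; 0 -4.5 0 0 0 0 0; 0 -4.5 0 0 0 0 0; 0 -4.5 0 0 0 0 0"

```text
clock: 43.15
tool_pos: [0.5492, -0.1641, 0.296]
tcp_rot: [0.001, 0.758, 0.653, -0.001]
ft_force: [0.9, -1.5, 0.0]
gripper_width: 0.0004
grip_force: 0.0
```

>>> drive_tool --series "0 -4.5 0 0 0 0 0; 0 -4.5 0 0 0 0 0; 0 -4.5 0 0 0 0 0; 0 -4.5 0 0 0 0 0; 0 0 0 0 0 0 0"

```text
clock: 43.65
tool_pos: [0.5191, -0.3493, 0.2943]
tcp_rot: [0.0, 0.762, 0.648, -0.003]
ft_force: [0.4, 0.2, 0.6]
gripper_width: 0.0003
grip_force: 0.0
```

Run:
```python
from h import *
plan(W(0,.055,.206),-.154)
d=cap('top','top7.png')
cv2.imwrite('pics/crop7.png',cv2.resize(cv2.cvtColor(d['pixels'][90:300,170:440],cv2.COLOR_RGB2BGR),None,fx=2.8,fy=2.8))
import m
```

```text
pos [ 0.5191 -0.3493  0.2943] ang -0.161 t 43.6 f [0.4 0.2 0.6] w 0.0003 gf 0.0 j7 0.31
  turn [-0.003  0.005 -0.007] then shift cm [39.55  0.13  8.83]
driver 5 c [334.4 201.2] mean [0.5739 0.0279 0.154 ] rect [0.5734 0.026 ] size [np.float64(0.0034), np.float64(0.0212)] long ang -1.68
tester 0
knob 107 c [415.7 211.1] mean [ 0.5495 -0.1569  0.192 ] rect [ 0.5491 -0.1573] size [np.float64(0.0333), np.float64(0.0488)] long ang -0.412
blkL 296 c [289.4 192.2] mean [0.5947 0.1313 0.15  ] rect [0.5947 0.1318] size [np.float64(0.0375), np.float64(0.0473)] long ang -0.159
blkK 107 c [411.6 211.5] mean [ 0.5511 -0.1534  0.15  ] rect [ 0.5495 -0.156 ] size [np.float64(0.0379), np.float64(0.0443)] long ang -0.091
handle 0
bin 3839 c [476.7 243.9] mean [ 0.4703 -0.3405  0.05  ] rect [ 0.4704 -0.3425] size [np.float64(0.1408), np.float64(0.1886)] long ang -3.101
panel 2256 c [349.8 204.1] mean [ 0.5742 -0.0418  0.138 ] rect [ 0.5676 -0.0113] size [np.float64(0.1449), np.float64(0.2749)] long ang -1.735
tray 3227 c [218.4 244.1] mean [0.4687 0.3212 0.035 ] rect [0.4693 0.3218] size [np.float64(0.1326), np.float64(0.1874)] long ang -0.132
```

View pics/crop7.png

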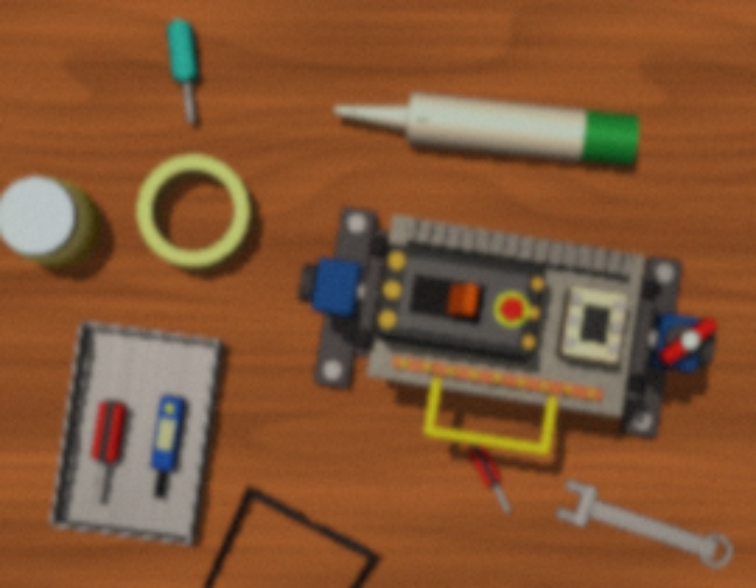

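Top view: the lever leans towards the button at (465,300), the knob is tight, and the tools are in the tray. One quick check of panel level in the side view before handing in.

Run:
```python
from h import *
d=cap('side','side3.png');hsv=cv2.cvtColor(d['pixels'],cv2.COLOR_RGB2HSV)
m=cv2.inRange(hsv,(22,130,90),(33,255,255))
for a in (-.1,0,.05):
    q=[proj(d,W(-.108*np.cos(a),s,.13-.108*np.sin(a))) for s in (-.04,-.02,0,.02,.04)]
    print(a,[(round(u),round(v,1),[int(x) for x in np.where(m[int(v)-12:int(v)+13,round(u)])[0]+int(v)-12]) for u,v in q])
```

```text
-0.1 [(374, np.float64(202.7), [198, 199, 200, 201, 202, 203, 204, 205, 206, 207, 208]), (369, np.float64(207.1), [195, 196, 197, 198, 199, 200, 201, 206, 207, 208, 209, 210, 211, 212]), (363, np.float64(211.6), [211, 212, 213, 214, 215, 216, 217]), (357, np.float64(216.2), [215, 216, 217, 218, 219, 220, 221]), (351, np.float64(220.9), [220, 221, 222, 223, 224, 225, 226])]
0 [(374, np.float64(206.3), [198, 199, 200, 201, 202, 203, 204, 205, 206, 207, 208]), (369, np.float64(210.7), [198, 199, 200, 201, 206, 207, 208, 209, 210, 211, 212]), (363, np.float64(215.2), [211, 212, 213, 214, 215, 216, 217]), (357, np.float64(219.8), [215, 216, 217, 218, 219, 220, 221]), (351, np.float64(224.6), [220, 221, 222, 223, 224, 225, 226])]
0.05 [(374, np.float64(208.0), [198, 199, 200, 201, 202, 203, 204, 205, 206, 207, 208]), (368, np.float64(212.4), [200, 207, 208, 209, 210, 211, 212, 213]), (363, np.float64(216.9), [211, 212, 213, 214, 215, 216, 217]), (357, np.float64(221.5), [215, 216, 217, 218, 219, 220, 221]), (351, np.float64(226.3), [220, 221, 222, 223, 224, 225, 226])]
```

```bash
python3 -c "
from plant import manip
print(manip.hand_in())"
```

```text
the job is handed in; nothing more can be done
None
```

I handed the job in after about 44 s of robot time: driver and tester are in the tray (no strips were present), the panel is over, level and locked with the breaker up, and the breaker was tripped and its lever put back.

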